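Bring the tall cone round with the ratchet lever

ROBOT

A 7-joint arm with a two-finger parallel gripper is mounted at the origin on the work surface. World frame = base frame: x ahead of the robot, y to its left, z up, the work surface at z = 0. Lengths are in m, angles in rad, forces in N, time in s.
With the tool pointing down it reaches from about 0.425 to 0.975 m from the base axis. Payload 16.7 kg.
Tool frame: the origin (TCP) lies at the very end of the fingers, on their centre line; the grasp point (between the pads) lies 19 mm behind it; z points along the fingers, y is the line along which they close (so a half turn about z gives the same grasp; the last joint's range is limited). The gripper opens to 85 mm and grips with 20 to 120 N. Pads are 22 mm wide; open, the fingers measure 114 mm over their backs; the gripper's body (76 mm by 85 mm) begins 54 mm behind the grasp point. The pads swing forward as they close: fully open they stand 13 mm farther back than shut.
Start: joints at [1.179, 0.426, 0.074, 1.606, -0.034, 1.111, -0.067], TCP at [0.162, -0.655, 0.205] pointing down, gripper open.
Joint ranges: [-2.85, 2.85], [-0.5, 2.14], [-1.23, 1.37], [0.21, 2.46], [-1.02, 4.16], [0.16, 2.05], [-2.73, 2.73]. Speed limits (rad/s): [1.89, 1.89, 2.39, 2.39, 3.01, 3.01, 3.01].

INTERFACE

Orientations are given as [roll, pitch, yaw] about the fixed x, y, z axes, in that order (R = Rz(yaw) Ry(pitch) Rx(roll)).
In Python, from workcell import manip gives the robot as it stands. The module is installed in compiled form; this text tells all that it offers.
- The arm moves only by the shell command python3 -m crank 'ROWS' [FORCE]. ROWS is a JSON object of lists of equal length, an entry for each row: "hand": the opening in per cent of the stroke, from 0 (shut) to 100 (fully open); "dp": the shift along the tool's x, y, z in mm, a list of three; "rotation": the turn, a rotation vector about the tool's x, y, z in rad, a list of three. In form: {"hand": [hand, ...], "dp": [[tx, ty, tz], ...], "rotation": [[wx, wy, wz], ...]}. A call has 1 to 12 rows; each row shifts and turns the commanded pose from where the row before left it, along the tool's axes as they then stand; what a row does not reach is not made up. A row lasts 1/12 s, in which the tool goes at most 41.7 mm and 7.16 degrees, less where a joint would pass 70% of its speed; a pose out of reach is approached as far as the arm can. A call is refused whole if a number of a shift passes 41.7 or a number of a turn 0.125, either way. A call with a gripper value outside its range is refused whole. The fingers move at their own pace and stop on an object; FORCE is the grip in N (left out, the last holds). Time passes only in rows, so rows that do not move let the fingers close. It gives the time, the measured TCP pose, the force, the opening and the grip force at its end, in the units of the state.
- manip.sense(): the state, without advancing time (a new reading comes with each control period).
- manip.grab_frame(name): name is "scene" or "side" or "wrist"; returns (picture, depth): 480x640x3 uint8, red, green, blue; 480x640 float32, m along the optical axis (not along the pixel's ray), 0 where there is no reading.
- manip.calibration(name): a dict with "camera_matrix" (3x3 intrinsics, pixels), "R" (3x3) and "t" (3): a world point X has camera coordinates R X + t. Camera axes: x right, y down, z forward; pixel columns grow to the right and rows downward; lengths in m; the calibration is good to about 2 mm. A picture is of the moment at which its call begins: read the wrist's pose just before it. calibration takes no time and is no camera call; for the wrist camera it gives the pose at the moment of the call.
- manip.close_job(): hands the job in; it is judged then, once.
Trained networks look in the newest picture that a camera, given by its name, has taken for a name from the list of things; names that differ only in an ending like _2 or _b are one class to them, and where a whole thing is asked for, a point or a joint stands for the part that bears it (a point fixed in the world has none). Each returns a list of dicts, best first, with "p" (0 to 1); they miss things now and then, are a little off and sometimes report something else, mostly with a low value. They report only what shows in the picture. A call takes as long as a camera call.
- manip.look_for(label, camera): "location" ([x, y, z] in m, in the coordinates of the camera as it stood for that picture, good to about 4 mm: the middle of the surface that is visible of it).
- manip.outline_of(label, camera): "pixels" (480x640 bool, what is visible of it).
- manip.place_of(label, camera): "location" ([x, y, z] in m, in the coordinates of the camera as it stood for that picture, good to about 4 mm: a listed point, or the origin of a listed thing).
The state is a dict: "t": time; "joint_pos": joint angles; "dq": joint speeds; "joint_torque": joint torques, N m; "position": TCP position; "ee_rot": TCP orientation; "contact_force": force on the tool from outside, world axes, zero at the start; "wrist_torque": the same for the moment, N m; "gripper_width": finger opening in m; "grip_force": force on a finger pad.
Only numpy, scipy, OpenCV 4.12 (cv2) and the standard library are available. Lean on these libraries where they do the work, as an engineer would, in place of code of your own. Each camera call takes 0.05 s, during which the arm holds its last target. There are 200 camera calls.

TASK

The thread-spool carousel is turned by the lever with the upright wooden knob under it: moved clockwise (seen from above) the lever runs loose, moved counter-clockwise it grips and takes the carousel along. Swing the lever back clockwise right to its stop, so that it runs loose and the carousel stays put; then swing it counter-clockwise until the tall cone on the carousel stands at the steel thread-guide post, and let go. Turn the carousel by the lever only: do not push on the turntable or its spools.

Things in the scene. Friction and masses are not known exactly. Their poses are not given: they have to be found in the camera images.
- lever (a joint): Ratchet lever: steel arm 25 to 33 mm above the table, turning about the stand's upright axle below the turntable. Rad, growing counter-clockwise from above; 0 = clockwise stop, 1.5 = counter-clockwise stop. Clockwise it runs loose, the carousel stays; counter-clockwise it grips within 5 degrees and turns the carousel with it, angle for angle (under 3 N at the knob). Both stay where left.
- knob (a point): Centre of the grip of the lever's knob: an upright round wooden pin, 22 mm in diameter, fixed on the lever's outer end, 135 mm from the axle. The point is 90 mm above the table; the pin runs from 34 to 115 mm. It moves on a circle about the axle with the lever. It can be pinched from above and may turn between the fingers.
- carousel: Round wooden turntable, 150 mm in diameter, its top 56 mm above the table, with four spools standing on it 50 mm from the axle. Origin on the axle at table height; z up; its x axis points from the axle to the tall cone and turns with it. The three other spools are squat flanged reels 26 to 36 mm tall.
- cone (a point): The tall cone spool fixed on the turntable: 75 mm tall, 38 mm wide at the foot, tapering to a narrow top, 131 mm above the table. The point is half-way up, 50 mm from the axle. (A loose spare cone on the table is not part of the job.)
- dock (a point): Place facing the guide post, where the cone must come: 50 mm from the axle, at the height of the turntable's top (56 mm). The steel post, 8 mm thick, 160 mm tall, tip bent in towards the axle, stands on the stand's foot in the same direction, 104 mm from the axle. At the start the cone is 43 to 66 degrees clockwise of it.

How it is judged:
By the outcome, as a careful person would: the job done as asked, in the order asked, and still so for the second after the job is handed in, with the robot touching nothing.
It also fails if it takes over 45 s, if anything falls off the work surface, if the arm or the gripper's body presses on something with over 40 N, if the wrist force passes 120 N, or if a joint passes its speed limit or range.

## Working session

There is one attempt and no reset: what is moved stays moved. The work goes in short steps, Python scripts to look and compute and a shell command to move; the robot and the scene stay as the last step left them, time stands still between calls to the robot, and variables do not carry over. Pictures are saved under pics/ and viewed, at most 10 in all, crops included, and the job is handed in when it is done.

```bash
mkdir -p pics
cat > h.py <<'E'
import numpy as np,cv2
from workcell import manip
def w(c,p):
    k=manip.calibration(c);return np.array(k["R"]).T@(np.array(p)-np.array(k["t"]))
def shot(c,n=None):
    im,d=manip.grab_frame(c)
    if n: cv2.imwrite(f"pics/{n}.png",im[:,:,::-1])
    return im,d
E
python3 - <<'E'
from h import *
s=manip.sense();print({k:np.round(v,3) for k,v in s.items()})
ims=[]
for c in("scene","side"):
    im,d=shot(c);ims.append(im)
    for l in("knob","carousel","cone","dock"):
        for r in manip.place_of(l,c)[:2]:print(c,l,round(r["p"],2),np.round(w(c,r["location"]),3))
cv2.imwrite("pics/a.png",cv2.resize(np.vstack(ims),None,fx=.625,fy=.625)[:,:,::-1])
E
```

```text
{'t': np.float64(0.0), 'joint_pos': array([ 1.18 ,  0.427,  0.074,  1.607, -0.034,  1.111, -0.067]), 'dq': array([-0.001, -0.001,  0.002, -0.001, -0.001, -0.001, -0.   ]), 'joint_torque': array([-0.0000e+00, -9.4984e+01,  3.7610e+00, -4.6353e+01,  1.9000e-02,
        1.0000e-02,  0.0000e+00]), 'position': array([ 0.161, -0.655,  0.204]), 'ee_rot': array([-3.14 ,  0.   ,  0.242]), 'contact_force': array([-0.065, -0.135, -0.507]), 'wrist_torque': array([0.031, 0.003, 0.023]), 'grip_force': np.float64(0.0), 'gripper_width': np.float64(0.086)}
scene knob 0.75 [ 0.626 -0.136  0.092]
scene carousel 0.78 [ 0.591  0.001 -0.002]
scene cone 0.76 [0.64  0.012 0.096]
scene dock 0.86 [0.609 0.042 0.054]
scene dock 0.15 [0.639 0.009 0.095]
side knob 0.9 [ 0.624 -0.133  0.092]
side carousel 0.97 [ 0.593 -0.007 -0.001]
side cone 0.62 [0.643 0.01  0.095]
side dock 0.71 [0.608 0.048 0.056]
```

View pics/a.png

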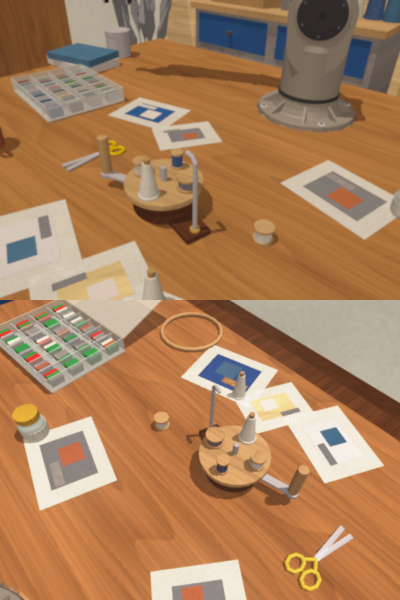

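The pictures show the carousel mid-frame, with the knob at the end of the lever on its −y side. The cone is at about +16° and the post at about 70°. Both cameras agree on the axle at about (0.592, −0.003). I'll move above the knob.

```bash
python3 -m crank '{"hand":[100,100,100,100,100,100,100,100,100,100,100,100],"dp":[[24,-16,0],[24,-16,0],[24,-16,0],[24,-16,0],[24,-16,0],[24,-16,0],[24,-16,0],[24,-16,0],[24,-16,0],[24,-16,0],[24,-16,0],[24,-16,0]],"rotation":[[0,0,0],[0,0,0],[0,0,0],[0,0,0],[0,0,0],[0,0,0],[0,0,0],[0,0,0],[0,0,0],[0,0,0],[0,0,0],[0,0,0]]}' 40
python3 -m crank '{"hand":[100,100,100,100,100,100,100,100,100,100,100,100],"dp":[[24,-16,0],[24,-16,0],[24,-16,0],[24,-16,0],[24,-16,0],[24,-16,0],[24,-16,0],[24,-16,0],[24,-16,0],[24,-16,0],[0,0,0],[0,0,0]],"rotation":[[0,0,0],[0,0,0],[0,0,0],[0,0,0],[0,0,0],[0,0,0],[0,0,0],[0,0,0],[0,0,0],[0,0,0],[0,0,0],[0,0,0]]}'
python3 -m crank '{"hand":[100,100,100,100,100,100,100,100,100,100,100,100],"dp":[[0,0,0],[0,0,0],[0,0,0],[0,0,0],[0,0,0],[0,0,0],[0,0,0],[0,0,0],[0,0,0],[0,0,0],[0,0,0],[0,0,0]],"rotation":[[0,0,-0.12],[0,0,-0.12],[0,0,-0.12],[0,0,-0.12],[0,0,-0.12],[0,0,-0.12],[0,0,-0.12],[0,0,-0.12],[0,0,-0.12],[0,0,-0.12],[0,0,-0.12],[0,0,-0.12]]}'
python3 - <<'E'
from h import *
s=manip.sense();print(s["position"],s["ee_rot"],s["joint_pos"])
for c in("wrist","side","scene"):
    im,d=shot(c,"b_"+c)
    for l in("knob","carousel","cone","dock"):
        for r in manip.place_of(l,c)[:1]:print(c,l,round(r["p"],2),np.round(w(c,r["location"]),4))
E
```

```text
t: 1.5
position: [0.3961, -0.3989, 0.205]
ee_rot: [3.141, -0.0, 0.242]
contact_force: [-0.3, -0.9, -0.1]
gripper_width: 0.0852
grip_force: 0.0
t: 2.5
position: [0.5908, -0.1855, 0.2046]
ee_rot: [-3.141, -0.0, 0.245]
contact_force: [-1.1, -0.3, -0.3]
gripper_width: 0.0854
grip_force: 0.0
t: 3.5
position: [0.5892, -0.1886, 0.2049]
ee_rot: [-3.141, 0.001, 1.686]
contact_force: [-0.1, 0.3, 0.4]
gripper_width: 0.0854
grip_force: 0.0
[ 0.58917412 -0.18863377  0.20489094] [-3.14130741e+00  6.43023958e-04  1.68601622e+00] [ 0.57209381  0.37237575 -0.46936641  1.71288919  0.18643544  1.10070985
  0.16072643]
wrist knob 0.58 [ 0.6249 -0.1325  0.0964]
side knob 0.97 [ 0.6287 -0.1331  0.0919]
side carousel 0.72 [ 0.5914 -0.0028 -0.0023]
side cone 0.96 [0.6412 0.0097 0.0958]
side dock 0.85 [0.6091 0.051  0.0582]
scene knob 0.62 [ 0.6264 -0.1334  0.0879]
scene carousel 0.91 [ 5.908e-01 -5.000e-04 -2.300e-03]
scene cone 0.59 [0.6368 0.0093 0.0941]
```

View pics/b_wrist.png

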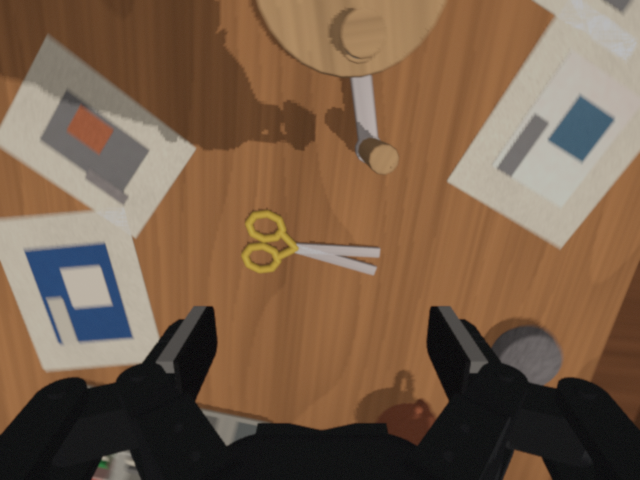

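The wrist view shows the knob top at (382,157), with the lever running up to the turntable. Measured radius is 135.5 mm against 135 mm nominal, so I'll centre over it and descend.

```bash
python3 -m crank '{"hand":[100,100,100,100,100,100,100,100,100,100],"dp":[[17,14,0],[17,14,0],[17,15,0],[0,0,0],[0,0,30],[0,0,30],[0,0,30],[0,0,25],[0,0,15],[0,0,0]],"rotation":[[0,0,-0.07],[0,0,-0.07],[0,0,0],[0,0,0],[0,0,0],[0,0,0],[0,0,0],[0,0,0],[0,0,0],[0,0,0]]}' 30
python3 -m crank '{"hand":[30,20,10,0,0,0,0,0,0,0],"dp":[[0,0,0],[0,0,0],[0,0,0],[0,0,0],[0,0,0],[0,0,0],[0,0,0],[0,0,0],[0,0,0],[0,0,0]],"rotation":[[0,0,0],[0,0,0],[0,0,0],[0,0,0],[0,0,0],[0,0,0],[0,0,0],[0,0,0],[0,0,0],[0,0,0]]}' 30
python3 - <<'E'
from h import *
for c in("side","scene"):
    im,d=shot(c,"c_"+c)
    for l in("knob","carousel","cone","dock"):
        for r in manip.place_of(l,c)[:1]:print(c,l,round(r["p"],2),np.round(w(c,r["location"]),4))
E
```

```text
t: 5.08
position: [0.6209, -0.1291, 0.0714]
ee_rot: [-3.137, -0.002, 1.822]
contact_force: [-0.0, -0.1, -0.1]
gripper_width: 0.0853
grip_force: 0.0
t: 5.92
position: [0.6237, -0.1294, 0.0758]
ee_rot: [3.14, 0.001, 1.822]
contact_force: [-0.2, -0.4, 6.6]
gripper_width: 0.0203
grip_force: 29.1
side knob 0.96 [ 0.6253 -0.1322  0.0942]
side carousel 0.7 [ 0.5949 -0.0021 -0.0033]
side cone 0.75 [0.6433 0.0082 0.0942]
side dock 0.7 [0.6071 0.05   0.0553]
scene knob 0.56 [ 0.6232 -0.1312  0.0876]
scene carousel 0.68 [ 0.5924 -0.0012 -0.0032]
scene cone 0.84 [0.6405 0.0126 0.0952]
scene dock 0.8 [0.6076 0.043  0.0556]
```

```bash
python3 -m crank '{"hand":[0,0,0,0],"dp":[[0.4,-10.1,0],[0.4,-10.1,0],[0.4,-10.1,0],[0.4,-10.1,0]],"rotation":[[0,0,0.075],[0,0,0.075],[0,0,0.075],[0,0,0.075]]}' 30
```

```text
t: 6.75
position: [0.5835, -0.1331, 0.0758]
ee_rot: [3.139, -0.0, 1.518]
contact_force: [0.8, 3.9, 5.1]
gripper_width: 0.0205
grip_force: 29.8
```

```bash
for i in 1; do python3 -m crank '{"hand":[0,0,0],"dp":[[0.4,-10.1,0],[0.4,-10.1,0],[0.4,-10.1,0]],"rotation":[[0,0,0.075],[0,0,0.075],[0,0,0.075]]}' 30; done
python3 -m crank '{"hand":[0,0],"dp":[[0.4,-10.1,0],[0,0,0]],"rotation":[[0,0,0.075],[0,0,0]]}' 30
```

```text
t: 7.0
position: [0.5538, -0.1278, 0.0758]
ee_rot: [3.139, -0.001, 1.293]
contact_force: [4.0, 4.6, 4.4]
gripper_width: 0.0202
grip_force: 29.7
t: 7.17
position: [0.5433, -0.1241, 0.0759]
ee_rot: [3.14, -0.001, 1.217]
contact_force: [3.9, 3.5, 1.2]
gripper_width: 0.0203
grip_force: 29.4
```

```bash
python3 -m crank '{"hand":[0,0,0],"dp":[[0.4,-10.1,0],[0.4,-10.1,0],[0,0,0]],"rotation":[[0,0,0.075],[0,0,0.075],[0,0,0]]}' 30
python3 -m crank '{"hand":[0,0,0],"dp":[[0.2,-7,0],[0.2,-7,0],[0,0,0]],"rotation":[[0,0,0.05],[0,0,0.05],[0,0,0]]}' 30
```

```text
t: 7.42
position: [0.5255, -0.1153, 0.0758]
ee_rot: [3.14, -0.002, 1.068]
contact_force: [5.3, 4.3, 0.4]
gripper_width: 0.0203
grip_force: 29.8
t: 7.67
position: [0.5143, -0.108, 0.0759]
ee_rot: [3.139, -0.003, 0.97]
contact_force: [7.5, 5.6, -0.1]
gripper_width: 0.0206
grip_force: 29.8
```

```bash
python3 -m crank '{"hand":[0,0,0],"dp":[[1,-7,0],[1,-7,0],[0,0,0]],"rotation":[[0,0,0.05],[0,0,0.05],[0,0,0]]}' 30
python3 -m crank '{"hand":[0,0,0],"dp":[[0.5,-7,0],[0.5,-7,0],[0,0,0]],"rotation":[[0,0,0.05],[0,0,0.05],[0,0,0]]}' 30
python3 - <<'E'
from h import *
for c in("side","scene"):
    im,d=shot(c,"d_"+c)
    for l in("knob","carousel","cone","dock"):
        for r in manip.place_of(l,c)[:1]:print(c,l,round(r["p"],2),np.round(w(c,r["location"]),4))
E
```

```text
t: 7.92
position: [0.5037, -0.0992, 0.0758]
ee_rot: [3.14, -0.001, 0.869]
contact_force: [2.7, -1.2, 3.5]
gripper_width: 0.0199
grip_force: 30.1
t: 8.17
position: [0.4933, -0.0894, 0.0757]
ee_rot: [3.14, -0.001, 0.769]
contact_force: [-0.7, 0.2, 8.6]
gripper_width: 0.0204
grip_force: 30.6
side knob 0.76 [ 0.4893 -0.0917  0.0905]
scene knob 0.97 [ 0.4904 -0.0917  0.0907]
scene carousel 0.91 [ 0.5897  0.002  -0.0029]
scene cone 0.77 [0.6406 0.0105 0.0949]
scene dock 0.71 [0.6055 0.0444 0.0582]
```

```bash
python3 -m crank '{"hand":[0,0,0],"dp":[[0.3,-7,0],[0.3,-7,0],[0,0,0]],"rotation":[[0,0,0.05],[0,0,0.05],[0,0,0]]}' 30
python3 -m crank '{"hand":[0,0,0],"dp":[[0.3,-7,0],[0,0,0],[0,0,0]],"rotation":[[0,0,0.05],[0,0,0],[0,0,0]]}' 30
python3 -m crank '{"hand":[0,0,0],"dp":[[0.3,-7,0],[0,0,0],[0,0,0]],"rotation":[[0,0,0.05],[0,0,0],[0,0,0]]}' 30
```

```text
t: 8.92
position: [0.4846, -0.0782, 0.0758]
ee_rot: [3.14, -0.001, 0.669]
contact_force: [0.8, -0.3, 7.4]
gripper_width: 0.0203
grip_force: 30.4
t: 9.17
position: [0.481, -0.073, 0.0757]
ee_rot: [3.14, -0.002, 0.622]
contact_force: [1.9, 0.5, 5.5]
gripper_width: 0.021
grip_force: 30.4
t: 9.42
position: [0.4808, -0.0715, 0.0763]
ee_rot: [3.133, -0.006, 0.569]
contact_force: [24.7, -27.0, -14.9]
gripper_width: 0.0204
grip_force: 31.8
```

The lever is at its stop: 36 N reaction, about −148°, and the cone hasn't moved. Next I'll swing counter-clockwise, stopping short of the dock.

```bash
python3 -m crank '{"hand":[0,0,0,0,0,0],"dp":[[0.3,9.8,0],[0.3,9.8,0],[0.3,9.8,0],[0.3,9.8,0],[0.3,9.8,0],[0,0,0]],"rotation":[[0,0,-0.075],[0,0,-0.075],[0,0,-0.075],[0,0,-0.075],[0,0,-0.075],[0,0,0]]}' 30
python3 -m crank '{"hand":[0,0,0,0,0,0],"dp":[[0.4,9.8,0],[0.4,9.8,0],[0.4,9.8,0],[0.4,9.8,0],[0.4,9.8,0],[0,0,0]],"rotation":[[0,0,-0.075],[0,0,-0.075],[0,0,-0.075],[0,0,-0.075],[0,0,-0.075],[0,0,0]]}' 30
python3 - <<'E'
from h import *
for c in("side","scene"):
    im,d=shot(c,"e_"+c)
    for l in("knob","carousel","cone","dock"):
        for r in manip.place_of(l,c)[:1]:print(c,l,round(r["p"],2),np.round(w(c,r["location"]),4))
a=[cv2.imread(f"pics/e_{c}.png") for c in("side","scene")]
cv2.imwrite("pics/e.png",np.hstack([cv2.resize(a[0][100:400,220:520],(400,400)),cv2.resize(a[1][180:480,120:420],(400,400))]))
E
```

```text
t: 9.92
position: [0.5114, -0.1055, 0.076]
ee_rot: [3.139, -0.0, 0.95]
contact_force: [-2.5, -5.4, 18.1]
gripper_width: 0.0202
grip_force: 33.7
t: 10.42
position: [0.5554, -0.1278, 0.0761]
ee_rot: [3.139, 0.003, 1.324]
contact_force: [-5.4, -17.5, 18.8]
gripper_width: 0.0202
grip_force: 33.7
side knob 0.74 [ 0.5548 -0.1315  0.0914]
side carousel 0.97 [ 0.5903 -0.0008 -0.0008]
side cone 0.75 [0.6212 0.0373 0.0951]
side dock 0.87 [0.6086 0.0482 0.0571]
scene knob 0.84 [ 0.5531 -0.1278  0.0891]
scene carousel 0.66 [ 5.907e-01  2.000e-04 -1.500e-03]
scene cone 0.8 [0.6197 0.0374 0.0934]
scene dock 0.9 [0.6062 0.0442 0.0576]
```

View pics/e.png

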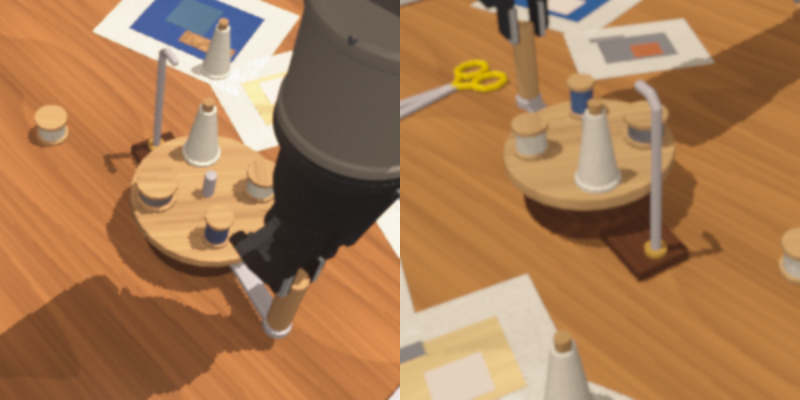

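The cone has followed the lever by about 39° and stands about 19° short of the post. In the crop, the post shaft is at (158,110) in the side view and (656,180) in the scene view. The cone tip is at (208,103) and (596,106). I'll triangulate these for an accurate remainder.

```bash
cat > tri.py <<'E'
from h import *
def ray(c,u,v):
    k=manip.calibration(c);R=np.array(k["R"]);C=-R.T@np.array(k["t"])
    return C,R.T@np.linalg.inv(k["camera_matrix"])@[u,v,1]
def vert(uv):  # vertical line seen at uv={cam:(u,v)} -> xy
    A=[];b=[]
    for c,p in uv.items():
        C,d=ray(c,*p);n=np.array([-d[1],d[0]]);n/=np.linalg.norm(n);A.append(n);b.append(n@C[:2])
    return np.linalg.solve(A,b)
def atz(c,p,z):
    C,d=ray(c,*p);return (C+d*(z-C[2])/d[2])[:2]
def ang(v):return np.degrees(np.arctan2(v[1],v[0]))
E
python3 - <<'E'
from tri import *
S=lambda x,y:(220+x*.75,100+y*.75)
Z=lambda x,y:(120+(x-400)*.75,180+y*.75)
for a,b in(((158,110),(656,180)),((161,80),(656,130)),((156,135),(655,230))):print("post",vert({"side":S(*a),"scene":Z(*b)}))
print("tip",atz("side",S(208,102),.131),atz("scene",Z(596,104),.131),vert({"side":S(208,103),"scene":Z(596,106)}))
# turntable centre from fitted ellipse-ish: table-top wood mask via outline
for c in("side","scene"):
    manip.grab_frame(c)
    o=manip.outline_of("carousel",c)[0];im,d=manip.grab_frame(c)
    v,u=np.nonzero(o["pixels"]&(d>0));k=manip.calibration(c);K=np.array(k["camera_matrix"])
    P=np.stack([(u-K[0,2])/K[0,0],(v-K[1,2])/K[1,1],np.ones(len(u))])*d[v,u]
    P=(np.array(k["R"]).T@(P-np.array(k["t"])[:,None])).T
    q=P[abs(P[:,2]-.056)<.004][:,:2].astype(np.float32)
    print(c,len(q),"disc",cv2.minEnclosingCircle(q))
    h=P[(P[:,2]>.105)&(P[:,2]<.135)];print("cone top pts",len(h),h.mean(0) if len(h) else 0)
E
```

```text
post [0.62562408 0.10567598]
post [0.6331209  0.11184498]
post [0.61730347 0.09778181]
tip [0.62222899 0.0384621 ] [0.62257595 0.04147302] [0.61090484 0.02912277]
side 5039 disc ((0.5919986963272095, -0.0019146467093378305), 0.0754297524690628)
cone top pts 305 [0.61847903 0.03544323 0.11928152]
scene 4423 disc ((0.5928791761398315, -0.0015234574675559998), 0.0755329355597496)
cone top pts 442 [0.62516107 0.04183673 0.11838515]
```

Run:
```python
from tri import *
A=np.array([.5923,-.0017])
for c in("side","scene"):
    im,d=manip.grab_frame(c);k=manip.calibration(c);K=np.array(k["camera_matrix"])
    v,u=np.nonzero(d>0)
    P=np.stack([(u-K[0,2])/K[0,0],(v-K[1,2])/K[1,1],np.ones(len(u))])*d[v,u]
    P=(np.array(k["R"]).T@(P-np.array(k["t"])[:,None])).T
    r=np.hypot(*(P[:,:2]-A).T);t=np.degrees(np.arctan2(P[:,1]-A[1],P[:,0]-A[0]))
    m=(r>.085)&(r<.125)&(t>50)&(t<95)&(P[:,2]>.03)&(P[:,2]<.14)
    n=np.median(P[m],0);print(c,m.sum(),n,"ang",np.median(t[m]),"r",np.median(r[m]))
    for z in(.05,.08,.11,.13):
        s=m&(abs(P[:,2]-z)<.012);print(z,s.sum(),P[s].mean(0)[:2],u[s].mean(),v[s].mean())
    # sight-line plane through the shaft cut with the 104 mm circle
    for z in(.05,.08,.11):
        s=m&(abs(P[:,2]-z)<.012);C,dd=ray(c,u[s].mean(),v[s].mean());dd=dd[:2]/np.linalg.norm(dd[:2]);w0=C[:2]-A
        b=w0@dd;D=np.sqrt(max(b*b-w0@w0+.104**2,0));print("circ",[round(ang(w0+dd*x),1) for x in(-b-D,-b+D)])
```

```text
side 334 [0.6160667  0.09633232 0.08972317] ang 76.34073034539705 r 0.10127082094218205
0.05 64 [0.61645242 0.09693068] 337.484375 194.3125
0.08 72 [0.61653155 0.09680771] 338.6111111111111 179.65277777777777
0.11 78 [0.61660776 0.09695806] 339.6794871794872 163.74358974358975
0.13 77 [0.61662301 0.09678373] 340.5064935064935 153.36363636363637
circ [np.float64(-165.7), np.float64(75.4)]
circ [np.float64(-165.6), np.float64(75.3)]
circ [np.float64(-165.7), np.float64(75.4)]
scene 661 [0.62102892 0.10090482 0.08855209] ang 74.30482830689009 r 0.10629051864271138
0.05 127 [0.62059035 0.1004967 ] 311.21259842519686 342.6456692913386
0.08 149 [0.62039271 0.10045844] 311.4563758389262 320.255033557047
0.11 154 [0.62055894 0.10045022] 311.5 296.37012987012986
0.13 146 [0.620567   0.10034614] 311.513698630137 281.13013698630135
circ [np.float64(75.3), np.float64(-173.2)]
circ [np.float64(75.3), np.float64(-173.3)]
circ [np.float64(75.3), np.float64(-173.2)]
```

The post is at 75.3° (radius 103.7 mm, 104 mm nominal) and the cone at about 54°. I'll turn about 17° and measure again.

```bash
python3 -m crank '{"hand":[0,0,0,0,0,0],"dp":[[-0.3,9.8,0],[-0.1,9.8,0],[0,9.8,0],[0.1,9.8,0],[0,0,0],[0,0,0]],"rotation":[[0,0,-0.075],[0,0,-0.075],[0,0,-0.075],[0,0,-0.075],[0,0,0],[0,0,0]]}' 30
cat > m.py <<'E'
from tri import *
A=np.array([.5923,-.0017]);Q=[];T=[]
for c in("side","scene"):
    im,d=manip.grab_frame(c);k=manip.calibration(c);K=np.array(k["camera_matrix"])
    v,u=np.nonzero(d>0)
    P=np.stack([(u-K[0,2])/K[0,0],(v-K[1,2])/K[1,1],np.ones(len(u))])*d[v,u]
    P=(np.array(k["R"]).T@(P-np.array(k["t"])[:,None])).T
    r=np.hypot(*(P[:,:2]-A).T);t=np.degrees(np.arctan2(P[:,1]-A[1],P[:,0]-A[0]))
    m=(r>.025)&(r<.075)&(t>10)&(t<120)&(P[:,2]>.1)&(P[:,2]<.134)
    C,dd=ray(c,u[m].mean(),v[m].mean());dd=dd[:2]/np.linalg.norm(dd[:2]);w0=C[:2]-A
    b=w0@dd;D=np.sqrt(max(b*b-w0@w0+.05**2,0))
    q=P[m].mean(0);Q.append(q);print(c,m.sum(),q,"circ",[round(ang(w0+dd*x),1) for x in(-b-D,-b+D)])
    for r in manip.place_of("cone",c)[:1]:T.append(w(c,r["location"]));print("net",ang(T[-1][:2]-A))
q=np.mean(Q,0)[:2]-A;print("mean",ang(q),np.hypot(*q))
s=manip.sense();print("tcp",ang(s["position"][:2]-A))
E
python3 m.py
```

```text
t: 11.82
position: [0.594, -0.133, 0.0762]
ee_rot: [3.139, 0.004, 1.62]
contact_force: [1.3, -15.7, 11.3]
gripper_width: 0.0203
grip_force: 33.1
side 358 [0.60454342 0.04219474 0.11688743] circ [np.float64(-169.4), np.float64(71.1)]
scene 531 [0.61217361 0.04922386 0.11540968] circ [np.float64(71.1), np.float64(-161.3)]
net 72.72129570150206
mean 71.28769194151289 0.050055145463796906
tcp -89.45653293163245
```

Both cameras put the cone at 71.1°, so 4.2° (0.073 rad) remains.

```bash
python3 -m crank '{"hand":[0,0,0,0],"dp":[[-0.5,4.8,0],[-0.5,4.8,0],[0,0,0],[0,0,0]],"rotation":[[0,0,-0.037],[0,0,-0.036],[0,0,0],[0,0,0]]}' 30
python3 m.py
```

```text
t: 12.35
position: [0.6034, -0.1326, 0.0762]
ee_rot: [3.139, 0.003, 1.693]
contact_force: [1.2, -12.0, 10.8]
gripper_width: 0.0203
grip_force: 33.0
side 362 [0.60316018 0.0424857  0.11681163] circ [np.float64(-170.6), np.float64(72.6)]
net 70.38365008222655
scene 526 [0.6109363  0.04958171 0.11545937] circ [np.float64(72.5), np.float64(-163.0)]
net 75.26167922667223
mean 72.83046970861321 0.04996015152098069
tcp -85.25169781691471
```

```bash
python3 m.py
python3 - <<'E'
from h import *
A=np.array([.5923,-.0017])
for c in("side","scene"):
    shot(c,"f_"+c)
    for r in manip.place_of("knob",c)[:1]:
        q=w(c,r["location"])[:2]-A;print(c,np.degrees(np.arctan2(q[1],q[0])),np.hypot(*q))
a=[cv2.imread(f"pics/f_{c}.png") for c in("side","scene")]
cv2.imwrite("pics/f.png",np.hstack([cv2.resize(a[0][100:400,220:520],(400,400)),cv2.resize(a[1][180:480,120:420],(400,400))]))
E
```

```text
side 359 [0.60325974 0.04269201 0.11686266] circ [np.float64(-170.7), np.float64(72.7)]
net 68.83095241243034
scene 522 [0.61097029 0.04964085 0.11559754] circ [np.float64(72.5), np.float64(-163.0)]
net 77.15821488904514
mean 72.8023166732021 0.05010668666959769
tcp -85.23267176983619
side -85.80564386767276 0.13524874183379457
scene -85.1247885162742 0.13480784138220897
```

View pics/f.png

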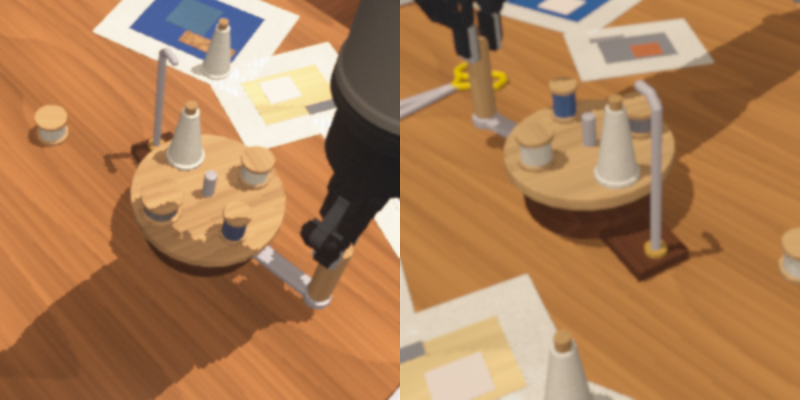

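The cone is at 72.6–72.8° and nearly faces the post: tip at (190,105) in the side view and (615,102) in the scene view. The ratchet probably had some slack. I'll give it another 2.5°.

```bash
python3 -m crank '{"hand":[0,0,0,0,0],"dp":[[-0.3,2,0],[-0.3,2,0],[-0.3,1.8,0],[0,0,0],[0,0,0]],"rotation":[[0,0,-0.015],[0,0,-0.015],[0,0,-0.014],[0,0,0],[0,0,0]]}' 30
python3 m.py
```

```text
t: 13.37
position: [0.6091, -0.1319, 0.0762]
ee_rot: [3.139, 0.003, 1.738]
contact_force: [0.6, -9.3, 10.7]
gripper_width: 0.0202
grip_force: 33.0
side 356 [0.60144597 0.04308392 0.11702352] circ [np.float64(-172.4), np.float64(74.8)]
net 76.45056359335769
scene 531 [0.60901136 0.05013458 0.11553981] circ [np.float64(74.8), np.float64(-165.7)]
net 76.11477004329944
mean 75.01744506406222 0.050009337273212176
tcp -82.65219739465078
```

The cone is at 74.9° against the post's 75.3°. I'll release and lift clear.

```bash
python3 -m crank '{"hand":[30,50,70,90,100,100,100,100],"dp":[[0,0,0],[0,0,0],[0,0,0],[0,0,0],[0,0,0],[0,0,0],[0,0,0],[0,0,0]],"rotation":[[0,0,0],[0,0,0],[0,0,0],[0,0,0],[0,0,0],[0,0,0],[0,0,0],[0,0,0]]}' 30
python3 -m crank '{"hand":[100,100,100,100,100,100,100,100],"dp":[[0,0,-15],[0,0,-25],[0,0,-30],[0,0,-30],[0,0,-30],[0,0,-20],[0,0,0],[0,0,0]],"rotation":[[0,0,0],[0,0,0],[0,0,0],[0,0,0],[0,0,0],[0,0,0],[0,0,0],[0,0,0]]}'
python3 m.py
```

```text
t: 14.23
position: [0.6078, -0.1295, 0.0748]
ee_rot: [-3.141, -0.0, 1.739]
contact_force: [-0.5, 0.3, -0.7]
gripper_width: 0.0855
grip_force: 0.0
t: 14.9
position: [0.6083, -0.1297, 0.226]
ee_rot: [3.14, 0.001, 1.739]
contact_force: [0.0, 0.2, -0.4]
gripper_width: 0.0853
grip_force: 0.0
side 360 [0.60148086 0.04297543 0.11680129] circ [np.float64(-172.3), np.float64(74.7)]
net 74.07520619000293
scene 529 [0.60899403 0.0501815  0.11551447] circ [np.float64(74.9), np.float64(-165.8)]
net 75.81097731092224
mean 74.99859351727483 0.0499818737286601
tcp -83.3357211353419
```

```bash
python3 -c "
from workcell import manip
print(manip.close_job())"
```

```text
the job is handed in; nothing more can be done
None
```

The lever was swung clockwise to its stop with the carousel staying put, then counter-clockwise until the cone stood at 74.9°, facing the guide post at 75.3°; the knob was let go, the arm lifted clear, and the job handed in at about 15 s.

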